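Demagnetise a tray of inspected castings

TASK

The flat demagnetiser has been left on: first turn its isolator handle fully off. Then stand every casting on the bench upright on the floor of the open metal tray, and push the tray fully home against the end stop and both side stops. Turn the handle fully on for three seconds with the loaded tray home, then fully off again and leave everything so; never touch the castings or the tray while the power is on, and leave the other things on the bench where they are.

Things in the scene. Friction and masses are not known exactly. Their poses are not given: they have to be found in the camera images.
- handle (a joint): turn angle of the isolator's black bar handle: 0 = off, 1.047 rad (60 degrees) = on, hard stops at both ends. Grows as the handle turns clockwise seen from above. About 0.12 N m turns it; it stays where it is left, also half way.
- handle_grip (a point): point on the handle's upright turning axis, 10 mm below the top of the bar. Its x axis points along the bar to the pointed, white-lined end and turns with the handle; z up. The bar is 66 mm long, 16 mm wide, 32 mm high and stands on a low round collar (24 mm radius, 27 mm to 21 mm below this point).
- isolator: fixed light grey isolator box, 100 x 100 x 55 mm, the handle on its top; origin at the centre of its underside. The bar's pointed end points along the box's +x (to a white dot) when off, and 60 degrees clockwise of it (to a white dash) when on. The top of the bar is 97 mm above the bench.
- plate: fixed flat demagnetiser, a grey slab 300 (x) x 150 (y) x 30 mm high with a dark top, origin at the centre of its underside. On its top are steel stop blocks 15 mm high: two side stops whose flat faces lie at y = +55 mm (at x = -70 and +90 mm, each 30 mm long), and one end stop whose face lies at x = +135 mm (y -5 to +35 mm).
- corner (a point): the point on the plate's top surface (30 mm above the bench) where the planes of the side-stop faces and of the end-stop face meet; axes as the plate's. The tray is home when its +x end and +y side lie on the stops: its origin is then at x -122, y -38, z 0 mm from here, with its long side along x.
- tray: loose open aluminium tray lying on the plate, off its stops, 0.35 kg; origin at the centre of its underside, long axis x. Outside 244 (x) x 76 (y) x 22 mm high, walls and floor 4 mm, inside 236 x 68 mm; no dividers. It slides easily (friction about 0.3). Castings fit in one row along x, standing higher than the walls.
- sleeve: grey iron ring-shaped sleeve standing on end, outside diameter 50, bore 36, height 48 mm, 0.22 kg; origin at the centre of the underside, z up. Like all castings it may be absent.
- boss: grey iron round boss: foot of 44 mm diameter up to 18 mm, tapering to a 30 mm diameter neck from 22 to 50 mm height; 0.22 kg; origin at the centre of the underside, z up
- cap: grey iron bearing cap, a bridge on two feet: 34 (x) x 56 (y) x 46 mm high; the upper 30 mm is solid; 0.25 kg; origin at the centre of the underside, z up
- tee: grey iron inverted T: foot 46 (x) x 50 (y) x 14 mm high with an upright web 46 (x) x 18 (y) mm on top, 48 mm high in all; 0.22 kg; origin at the centre of the underside, z up
- block: grey iron block 40 x 40 x 46 mm high with a dark spot on top; 0.25 kg; origin at the centre of the underside, z up
- slug: grey iron plain cylinder standing on end, 36 mm diameter, 50 mm high, 0.2 kg; origin at the centre of the underside, z up
- caliper: bystander: steel caliper lying flat, 190 mm long
- hammer: bystander: hammer lying flat
- dye_can: bystander: bare metal can, 54 mm diameter, 85 mm high
- mug: bystander: white mug, 90 mm high
- brush: bystander: brush lying flat
- chalk: bystander: stick of chalk, 12 mm thick, 70 mm long
Not all that is in view belongs to the job. What is shaped like the block but blue or green is not meant.

How it is judged:
On the way, in this order (a step that is already met when the one before it is completed fails the run):
1. the isolator handle is turned off (value of joint handle below 0.1 rad), for 0.2 s.
2. with the handle off, every casting stands in the tray and the tray is home against the stops (value of joint handle below 0.1 rad and x of sleeve in the frame of tray between -0.118 and 0.118 m and y of sleeve in the frame of tray between -0.034 and 0.034 m and z of sleeve in the frame of tray between 0 and 0.009 m and angle between each of sleeve, boss, cap, tee, block, slug's own z axis and vertical below 0.12 rad and x of boss in the frame of tray between -0.118 and 0.118 m and y of boss in the frame of tray between -0.034 and 0.034 m and z of boss in the frame of tray between 0 and 0.009 m and x of cap in the frame of tray between -0.118 and 0.118 m and y of cap in the frame of tray between -0.034 and 0.034 m and z of cap in the frame of tray between 0 and 0.009 m and x of tee in the frame of tray between -0.118 and 0.118 m and y of tee in the frame of tray between -0.034 and 0.034 m and z of tee in the frame of tray between 0 and 0.009 m and x of block in the frame of tray between -0.118 and 0.118 m and y of block in the frame of tray between -0.034 and 0.034 m and z of block in the frame of tray between 0 and 0.009 m and x of slug in the frame of tray between -0.118 and 0.118 m and y of slug in the frame of tray between -0.034 and 0.034 m and z of slug in the frame of tray between 0 and 0.009 m and x of tray in the frame of corner between -0.1255 and -0.1185 m and y of tray in the frame of corner between -0.0415 and -0.0345 m and z of tray in the frame of corner below 0.004 m and angle between the x axis of tray and the x axis of corner, either way round below 0.03 rad), for 0.3 s.
3. the handle is on for three seconds (2.5 s counted) with the loaded tray home (value of joint handle above 0.94 rad and x of sleeve in the frame of tray between -0.118 and 0.118 m and y of sleeve in the frame of tray between -0.034 and 0.034 m and z of sleeve in the frame of tray between 0 and 0.009 m and angle between each of sleeve, boss, cap, tee, block, slug's own z axis and vertical below 0.12 rad and x of boss in the frame of tray between -0.118 and 0.118 m and y of boss in the frame of tray between -0.034 and 0.034 m and z of boss in the frame of tray between 0 and 0.009 m and x of cap in the frame of tray between -0.118 and 0.118 m and y of cap in the frame of tray between -0.034 and 0.034 m and z of cap in the frame of tray between 0 and 0.009 m and x of tee in the frame of tray between -0.118 and 0.118 m and y of tee in the frame of tray between -0.034 and 0.034 m and z of tee in the frame of tray between 0 and 0.009 m and x of block in the frame of tray between -0.118 and 0.118 m and y of block in the frame of tray between -0.034 and 0.034 m and z of block in the frame of tray between 0 and 0.009 m and x of slug in the frame of tray between -0.118 and 0.118 m and y of slug in the frame of tray between -0.034 and 0.034 m and z of slug in the frame of tray between 0 and 0.009 m and x of tray in the frame of corner between -0.1255 and -0.1185 m and y of tray in the frame of corner between -0.0415 and -0.0345 m and z of tray in the frame of corner below 0.004 m and angle between the x axis of tray and the x axis of corner, either way round below 0.03 rad), for 2.5 s.
At the end, for the whole second after the job is handed in: The handle is off (below 0.10 rad; on counts above 0.94), every casting present stands upright (within 0.12 rad) on the tray's floor, the tray is home (within 3.5 mm of both stop planes and 0.03 rad), and all is at rest (all of step 2 and linear speed of each of sleeve, boss, cap, tee, block, slug, tray below 0.02 m/s); the robot touches nothing.
It fails at once if the gripper touches a casting or the tray (over 2 N) while the handle is on (past 0.5 rad) (value of joint handle above 0.5 rad and (contact force between the fingers and sleeve above 2 N or contact force between the fingers and boss above 2 N or contact force between the fingers and cap above 2 N or contact force between the fingers and tee above 2 N or contact force between the fingers and block above 2 N or contact force between the fingers and slug above 2 N or contact force between the fingers and tray above 2 N)).
It fails at once if a bystander is moved more than 60 mm (distance of any of caliper, hammer, dye_can, mug, brush, chalk from where it was at the start of the episode above 0.06 m).
Of sleeve, boss, cap, tee, block, slug only 3 to 5 are there at a start; the rules pass over those that are not, and their reading is None.
At some moment in a run one of sleeve, boss, cap, tee, block, slug, tray may be knocked a few centimetres aside while the robot is not near it.
Once in a run the grip may slacken for a moment while it holds something.
It also fails if it takes over 210 s, if anything falls off the work surface, if the arm or the gripper's body presses on something with over 40 N, if the wrist force passes 120 N, or if a joint passes its speed limit or range.

ROBOT

A 7-joint arm with a two-finger parallel gripper is mounted at the origin on the work surface. World frame = base frame: x ahead of the robot, y to its left, z up, the work surface at z = 0. Lengths are in m, angles in rad, forces in N, time in s.
With the tool pointing down it reaches from about 0.425 to 0.95 m from the base axis. Payload 4.7 kg.
Tool frame: the origin (TCP) lies on the centre line of the jaws, within the pads' length; the fingertips stand robot.nose_length ahead of it and the grasp point (between the pads) lies 8 mm behind it (robot.nose_length is the distance from the TCP to the fingertips, in m); z points along the fingers, y is the line along which they close (so a half turn about z gives the same grasp; the last joint's range is limited). The gripper opens to 85 mm and grips with 20 to 120 N. Pads are 22 mm wide; open, the fingers measure 114 mm over their backs; the gripper's body (76 mm by 85 mm) begins 54 mm behind the grasp point. The pads swing forward as they close: fully open they stand 13 mm farther back than shut.
Start: joints at [-1.242, 0.469, -0.049, 1.532, 0.024, 1.141, -0.082], TCP at [0.236, 0.632, 0.242] pointing down, gripper open.
Joint ranges: [-2.59, 2.59], [-0.33, 1.99], [-1.39, 1.29], [0.1, 2.45], [-1.04, 4.18], [0.21, 1.99], [-2.66, 2.66]. Speed limits (rad/s): [2.57, 2.57, 3.14, 3.14, 3.14, 3.14, 3.14].

INTERFACE

Orientations are given as [roll, pitch, yaw] about the fixed x, y, z axes, in that order (R = Rz(yaw) Ry(pitch) Rx(roll)).
In Python, from plant import robot gives the robot as it stands. Calls block until the motion is done:
- robot.goto(position, orientation): joint-space move of the TCP to a pose.
- robot.move_straight(position, vel=0.15, attitude=None, contact_N=None): straight line of the TCP; attitude=None keeps the orientation; vel is the mean speed in m/s. With contact_N (N) it stops when the force on the tool has changed by that much, and returns True; else False.
- robot.move_joints(angles): joint-space move.
- robot.grip(opening, strength=None): opening from 0.0 (shut) to 1.0 (fully open); strength is the grip in N (None keeps the last); returns when the fingers have stopped.
- robot.sleep(seconds).
- robot.inverse_kinematics(position, orientation): joint angles nearest the present ones, or None.
- robot.sense(): the state.
- robot.grab_frame(name): name is "scene" or "top" or "wrist"; returns a dict with "image" (420x560x3 uint8, red, green, blue), "range_z" (420x560 float32, m along the optical axis (not along the pixel's ray), 0 where there is no reading), "fx", "fy", "cx", "cy" (pixels), "dist_coeffs" ([k1, k2, p1, p2, k3] as OpenCV has them; the pictures are not rectified), "R" (3x3) and "t" (3): a world point X has camera coordinates R X + t. Camera axes: x right, y down, z forward; pixel columns grow to the right and rows downward; lengths in m; the calibration is good to about 2 mm. A picture is of the moment at which its call begins.
A pose or a line that the arm cannot do raises robot.IKError and nothing moves.
- robot.close_job(): hands the job in; it is judged then, once.
The state is a dict: "t": time; "joint_pos": joint angles; "joint_velocities": joint speeds; "effort": joint torques, N m; "tcp_pos": TCP position; "tcp_rot": TCP orientation; "wrist_force": force on the tool from outside, world axes, zero at the start; "torque": the same for the moment, N m; "opening": opening from 0.0 (shut) to 1.0 (fully open); "gripper_force": force on a finger pad.
Only numpy, scipy, OpenCV 4.12 (cv2) and the standard library are available. Lean on these libraries where they do the work, as an engineer would, in place of code of your own. Each camera call takes 0.05 s, during which the arm holds its last target. There are 200 camera calls.

## Working session

There is one attempt and no reset: what is moved stays moved. The work goes in short steps, each a Python script; the robot and the scene stay as the last script left them, time stands still between calls to the robot, and variables do not carry over. Pictures are saved under pics/ and viewed, at most 14 in all, crops included, and the job is handed in when it is done.

```bash
ls; mkdir -p pics; cat > h.py <<'E'
import numpy as np, cv2, time
from plant import robot
def cam(name):
    f=robot.grab_frame(name); return f
def save(f,fn,crop=None,scale=1):
    im=f["image"][...,::-1]
    if crop: r0,r1,c0,c1=crop; im=im[r0:r1,c0:c1]
    if scale!=1: im=cv2.resize(im,None,fx=scale,fy=scale,interpolation=cv2.INTER_CUBIC)
    cv2.imwrite("pics/"+fn,im)
def rays(f,px):
    K=np.array([[f["fx"],0,f["cx"]],[0,f["fy"],f["cy"]],[0,0,1.]])
    p=cv2.undistortPoints(np.array(px,float).reshape(-1,1,2),K,np.array(f["dist_coeffs"],float)).reshape(-1,2)
    d=np.c_[p,np.ones(len(p))]
    R=np.array(f["R"]);t=np.array(f["t"])
    return -R.T@t, d@R   # centre, dirs
def onplane(f,px,z):
    c,d=rays(f,px); s=(z-c[2])/d[:,2]; return c+d*s[:,None]
def cloud(f):
    h,w=f["range_z"].shape
    v,u=np.mgrid[0:h,0:w]
    c,d=rays(f,np.c_[u.ravel(),v.ravel()])
    P=(c+d*f["range_z"].ravel()[:,None]).reshape(h,w,3)
    P[f["range_z"]==0]=np.nan
    return P
E
python3 - <<'E'
from h import *
for n in ("top","scene"):
    f=cam(n); save(f,n+"0.png"); np.savez(n+"0.npz",**f)
    print(n,-np.array(f["R"]).T@f["t"],f["fx"],f["dist_coeffs"],np.mean(f["range_z"]==0))
print(robot.nose_length,robot.sense())
E
```

```text
pics
top [ 0.31952174 -0.10965593  1.35076508] 441.79273121237514 [0.01703376 0.         0.         0.         0.        ] 0.0038818027210884352
scene [ 1.3106462  -0.50780408  0.78617374] 443.5291544840045 [-0.00536007  0.          0.          0.          0.        ] 0.003958333333333334
0.011 {'t': 0.1, 'joint_pos': array([-1.24187513,  0.46938127, -0.04860047,  1.5335828 ,  0.02414082,
        1.14100237, -0.08230104]), 'joint_velocities': array([ 0.00054089, -0.00263105, -0.00115464, -0.00265473,  0.00123835,
        0.00087935, -0.00114023]), 'effort': array([ 1.86089186e-03, -5.11511528e+01, -4.61195328e-02, -2.38389301e+01,
        1.09011898e-02,  4.43545694e-03, -7.58677345e-06]), 'tcp_pos': array([0.2362234 , 0.63177174, 0.24134904]), 'tcp_rot': array([-3.13980851e+00,  9.70847775e-05,  2.78382167e+00]), 'wrist_force': array([-0.28204337, -0.33457755, -0.11092361]), 'torque': array([ 0.06097347, -0.02930041, -0.03153447]), 'gripper_force': 0.0, 'opening': 0.9972806522085162}
```

View pics/top0.png

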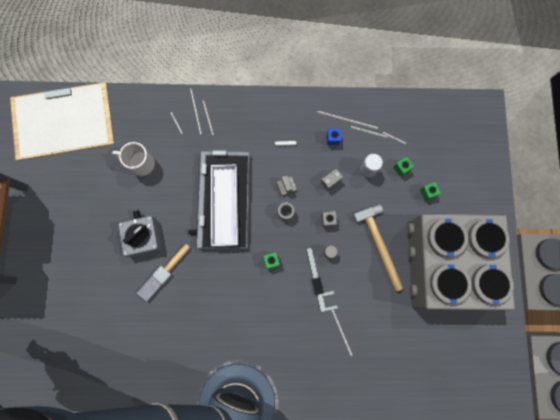

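View pics/scene0.png

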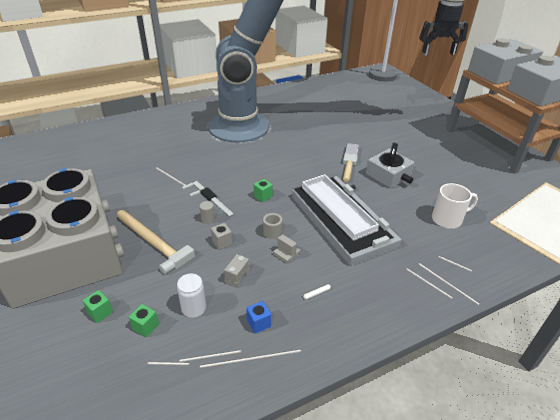

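The top view shows, among other things:
- the isolator at (137,235)
- the tray on the plate at (224,205)
- five grey castings: a tee-like one at (288,185), a cap-like one at (332,179), the sleeve at (286,211), the block with a dark spot at (330,218), and the slug at (331,252)

The cubes at (334,136), (404,166), (431,190) and (272,261) are blue or green, so they aren't the block. The can at (373,163) is a bystander. I'll confirm with enlarged crops.

```bash
python3 - <<'E'
from h import *
t=np.load("top0.npz"); s=np.load("scene0.npz")
a=cv2.resize(t["image"][160:270,260:380,::-1],None,fx=4,fy=4,interpolation=cv2.INTER_CUBIC)
b=cv2.resize(s["image"][190:290,190:310,::-1],None,fx=3,fy=3,interpolation=cv2.INTER_CUBIC)
c=np.zeros((600,800,3),np.uint8); c[:440,:480]=a; c[:300,480-40:480-40+360]=b
d=cv2.resize(t["image"][205:260,110:165,::-1],None,fx=5,fy=5,interpolation=cv2.INTER_CUBIC)
c[310:585,500:775]=d
cv2.imwrite("pics/crop1.png",c)
P=cloud(t)
m=((P[...,2]>0.02)&(P[...,2]<0.12)).astype(np.uint8)
n,l,st,ce=cv2.connectedComponentsWithStats(m)
for i in range(1,n):
    if st[i,4]<60: continue
    q=P[l==i]; z=q[:,2]; top=q[z>np.percentile(z,95)-0.006]
    if q[:,0].min()<0.2: continue
    r=cv2.minAreaRect(top[:,:2].astype(np.float32))
    print(ce[i].round(),st[i,4],"zmax %.3f"%np.percentile(z,97),"topc",np.round(r[0],3),np.round(r[1],3),round(r[2],1))
E
```

```text
[334. 135.] 204 zmax 0.051 topc [ 0.791 -0.28 ] [0.04  0.038] 0.6
[134. 157.] 627 zmax 0.093 topc [0.702 0.32 ] [0.078 0.078] 24.4
[223. 199.] 4795 zmax 0.052 topc [0.589 0.072] [0.292 0.111] 1.8
[371. 164.] 344 zmax 0.090 topc [ 0.693 -0.391] [0.047 0.048] 7.9
[403. 165.] 203 zmax 0.052 topc [ 0.696 -0.496] [0.04  0.038] 34.2
[331. 178.] 231 zmax 0.052 topc [ 0.652 -0.272] [0.033 0.055] 39.0
[  6. 199.] 534 zmax 0.114 topc [0.55  0.662] [0.157 0.02 ] 6.3
[286. 183.] 108 zmax 0.053 topc [ 0.634 -0.134] [0.046 0.017] 20.9
[430. 190.] 224 zmax 0.052 topc [ 0.618 -0.576] [0.038 0.043] 22.6
[285. 210.] 141 zmax 0.052 topc [ 0.549 -0.132] [0.045 0.049] 90.0
[379. 241.] 761 zmax 0.031 topc [ 0.447 -0.437] [0.261 0.085] 27.5
[139. 235.] 1388 zmax 0.098 topc [0.469 0.298] [0.017 0.075] 48.1
[329. 218.] 199 zmax 0.051 topc [ 0.528 -0.262] [0.04  0.039] 4.9
[415. 263.] 1068 zmax 0.117 topc [ 0.397 -0.51 ] [0.255 0.005] 0.6
[330. 251.] 130 zmax 0.056 topc [ 0.429 -0.265] [0.033 0.032] 1.4
[271. 260.] 190 zmax 0.052 topc [ 0.402 -0.09 ] [0.039 0.039] 16.1
[163. 275.] 74 zmax 0.026 topc [0.355 0.228] [0.046 0.031] 10.3
[  6. 280.] 91 zmax 0.078 topc [0.339 0.661] [0.019 0.004] 5.2
```

View pics/crop1.png

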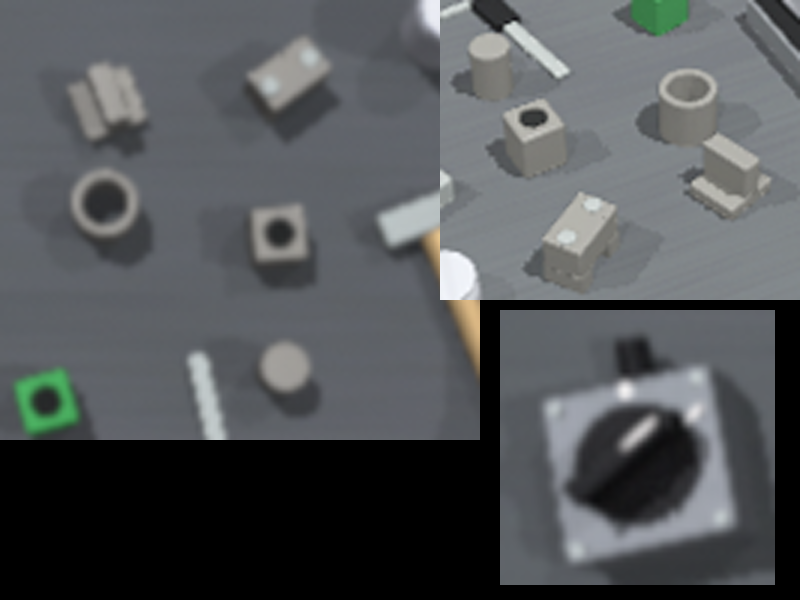

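All five castings stand upright. The sleeve, tee, cap, block (grey with a dark spot) and slug are confirmed, and there's no boss. The handle bar points to the white dash, so it's on. I'll look from above the isolator first.

```bash
cat >> h.py <<'E'
D=np.deg2rad
def over(x,y,z,yaw):
    robot.goto([x,y,z],[np.pi,0,yaw])
def bar(f,zt=0.097):
    P=cloud(f); im=f["image"].astype(int)
    q=P[...,2]; m=(np.abs(q-np.nanpercentile(q[(q<0.115)&(q>0.08)],60))<0.012)&(q<0.11)
    m=cv2.morphologyEx(m.astype(np.uint8),cv2.MORPH_OPEN,np.ones((3,3)))
    n,l,st,ce=cv2.connectedComponentsWithStats(m); i=1+np.argmax(st[1:,4])
    v,u=np.nonzero(l==i); X=onplane(f,np.c_[u,v],zt)[:,:2]
    return m,X
E
python3 - <<'E'
from h import *
s0=robot.sense(); print(s0["t"])
over(0.43,0.298,0.30,D(-42+180))
f=cam("wrist"); save(f,"w1.png"); np.savez("w1.npz",**f)
print("cam",-np.array(f["R"]).T@f["t"], np.array(f["R"])[2])
P=cloud(f)
m,X=bar(f); r=cv2.minAreaRect(X.astype(np.float32)); print(r,len(X))
P2=cloud(f); z=P2[...,2]; print("z pct",np.nanpercentile(z,[5,50,95,99]))
s=robot.sense(); print(s["t"],s["joint_pos"],s["tcp_pos"],s["tcp_rot"])
E
```

```text
0.1
cam [0.37821815 0.34628586 0.43216142] [ 0.20237207 -0.18099875 -0.96243701]
((0.4687707722187042, 0.3004148602485657), (0.01670828089118004, 0.07288897037506104), 44.62923049926758) 994
z pct [-0.0004635   0.00128248  0.37614803  0.38634059]
1.6 [-0.82186017  0.16914655  0.15187289  1.82227418 -0.02834541  1.15265765
  0.18054834] [0.42919286 0.2998038  0.29963771] [-3.14124555e+00 -4.97218045e-04  2.41194333e+00]
```

View pics/w1.png

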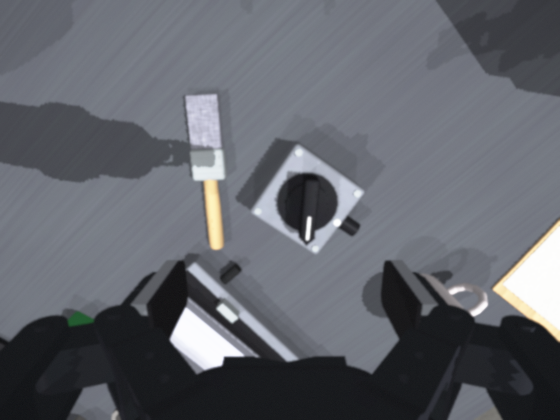

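The wrist view shows the isolator box with corner screws at (298,152), (358,192), (316,248) and (257,211). The bar runs from (311,178) to its pointed end at (308,240). I'll use the screws for the box centre and yaw.

```bash
python3 - <<'E'
from h import *
f=np.load("w1.npz")
X=onplane(f,[(298,152),(358,192),(316,248),(257,211),(336,221),(311,178),(308,241)],0.055)
print(X[:,:2].round(4)); c=X[:4,:2].mean(0); print("c",c)
for i in range(4):
    d=X[(i+1)%4,:2]-X[i,:2]; print(np.linalg.norm(d),np.degrees(np.arctan2(d[1],d[0])))
d=X[4,:2]-c; print("dot",np.degrees(np.arctan2(d[1],d[0])))
Y=onplane(f,[(311,178),(308,241)],0.097)[:,:2]; d=Y[1]-Y[0]; print("bar",Y,np.degrees(np.arctan2(d[1],d[0])),Y.mean(0))
m,B=bar(f); mu=B.mean(0); w,V=np.linalg.eigh(np.cov((B-mu).T)); print(mu,np.degrees(np.arctan2(V[1,1],V[0,1])))
# plate & tray from top view
t=np.load("top0.npz");P=cloud(t);im=t["image"].astype(int)
hsv=cv2.cvtColor(t["image"],cv2.COLOR_RGB2HSV)
m=((P[...,2]>0.02)&(P[...,2]<0.07)&(P[...,0]>.42)&(P[...,0]<.76)&(P[...,1]>-.02)&(P[...,1]<.165)).astype(np.uint8)
v,u=np.nonzero(m); X=P[v,u]
r=cv2.minAreaRect(X[:,:2].astype(np.float32)); print("plate",r)
b=((hsv[...,2]>150)&(hsv[...,1]<40)&(m>0)).astype(np.uint8); b=cv2.morphologyEx(b,cv2.MORPH_OPEN,np.ones((5,5)))
n,l,st,ce=cv2.connectedComponentsWithStats(b);i=1+np.argmax(st[1:,4]); v,u=np.nonzero(l==i)
Y=onplane(t,np.c_[u,v],0.045)[:,:2]; print("tray",st[i],cv2.minAreaRect(Y.astype(np.float32)))
E
```

```text
[[0.4191 0.3313]
 [0.5012 0.3532]
 [0.5222 0.2706]
 [0.439  0.2489]
 [0.5116 0.3111]
 [0.4517 0.3228]
 [0.5086 0.2692]]
c [0.47036824 0.30097211]
0.08495510421981915 14.956174802642872
0.08523163677829462 -75.72146759201651
0.0859229839565519 -165.37711638088953
0.08474886514525834 103.62120008502255
dot 13.850471649230812
bar [[0.44349054 0.32538888]
 [0.49407658 0.27782685]] -43.23523338712097 [0.46878356 0.30160786]
[0.46761902 0.30154699] 134.4111396323909
plate ((0.5880172848701477, 0.07429569959640503), (0.30057480931282043, 0.18176741898059845), 0.13978376984596252)
tray [ 211  169   27   77 1974] ((0.5589147806167603, 0.05297417566180229), (0.23289331793785095, 0.07686220109462738), 2.3153369426727295)
```

```bash
cat >> h.py <<'E'
HC=(0.4695,0.301); OFF=14.6; ON=-45.4
def turn(a0,a1,strength=60,zt=0.083,over_deg=3):
    """grip handle at angle a0 (deg), turn to a1"""
    over(HC[0],HC[1],0.16,D(a0+180)); robot.grip(0.55)
    c=robot.move_straight([HC[0],HC[1],zt],vel=0.08,contact_N=8); print("contact",c)
    if c: 
        print(robot.sense()["tcp_pos"]); 
    robot.grip(0.0,strength); print("open",robot.sense()["opening"])
    n=6; sg=np.sign(a1-a0); p=robot.sense()["tcp_pos"]
    for a in np.linspace(a0,a1+sg*over_deg,n+1)[1:]:
        robot.goto([HC[0],HC[1],p[2]],[np.pi,0,D(a+180)])
    s=robot.sense(); print("turned",np.degrees(s["tcp_rot"]),s["wrist_force"],s["torque"],s["opening"])
def release():
    robot.grip(0.55); p=robot.sense()["tcp_pos"]
    robot.move_straight([p[0],p[1],0.18],vel=0.15)
E
python3 - <<'E'
from h import *
turn(ON,OFF); release()
over(0.43,0.298,0.30,D(138))
f=cam("wrist"); save(f,"w2.png",(110,290,200,420),2); np.savez("w2.npz",**f)
m,B=bar(f); mu=B.mean(0); w,V=np.linalg.eigh(np.cov((B-mu).T)); print(mu,np.degrees(np.arctan2(V[1,1],V[0,1])),robot.sense()["t"])
E
```

```text
contact False
open 0.17389517992097578
turned [ 179.97668873   -0.1866313  -163.2998026 ] [-4.01000934 -3.78155796  5.86771583] [-0.80273714  0.95260568 -1.50121591] 0.17878920923286348
[0.4678907  0.30142387] -166.56229734581095 8.05
```

View pics/w2.png

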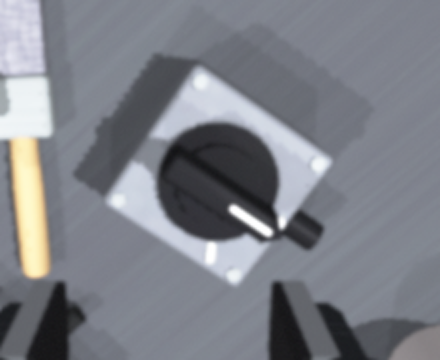

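The bar now lines up with the white dot (crop about (285,225)), so the isolator is off. Next I'll measure the castings, tray and plate from closer.

```bash
cat >> h.py <<'E'
EXP={"sleeve":(0.549,-0.132,.048),"tee":(0.634,-0.134,.048),"cap":(0.652,-0.272,.046),"block":(0.528,-0.262,.046),"slug":(0.429,-0.265,.050)}
def locate(f,exp=EXP,rad=0.06,base=0.0):
    P=cloud(f); out={}
    for k,(x,y,h) in exp.items():
        near=(np.hypot(P[...,0]-x,P[...,1]-y)<rad)&(P[...,2]>base+h-0.014)&(P[...,2]<base+h+0.014)
        if near.sum()<40: continue
        n,l,st,ce=cv2.connectedComponentsWithStats(near.astype(np.uint8)); i=1+np.argmax(st[1:,4])
        z=np.median(P[l==i][:,2]); v,u=np.nonzero((l==i)&(np.abs(P[...,2]-z)<0.007))
        X=onplane(f,np.c_[u,v],base+h)[:,:2].astype(np.float32)
        r=cv2.minAreaRect(X); a=r[2] if r[1][0]>r[1][1] else r[2]+90
        out[k]=(np.array(r[0]),sorted(r[1]),a)  # a = long axis direction, deg
        print(k,np.round(r[0],4),np.round(sorted(r[1]),3),"long",round(a,1),"z %.3f"%z,len(X))
    return out
E
python3 - <<'E'
from h import *
over(0.54,-0.2,0.42,np.pi); f=cam("wrist"); np.savez("w3.npz",**f); locate(f); a=f["image"]
print("top:"); locate(np.load("top0.npz"))
over(0.56,0.06,0.42,np.pi); f=cam("wrist"); np.savez("w4.npz",**f); save(f,"w4.png")
print(robot.sense()["t"])
cv2.imwrite("pics/w3.png",a[...,::-1])
E
```

```text
sleeve [ 0.5498 -0.1338] [0.048 0.048] long 90.2 z 0.048 423
tee [ 0.6335 -0.1358] [0.018 0.048] long 21.9 z 0.048 314
cap [ 0.6514 -0.2732] [0.035 0.057] long 126.7 z 0.047 685
block [ 0.5289 -0.2633] [0.038 0.039] long 95.3 z 0.047 640
slug [ 0.4298 -0.2656] [0.033 0.035] long 89.8 z 0.051 505
top:
sleeve [ 0.5492 -0.1317] [0.045 0.049] long 0.7 z 0.048 111
tee [ 0.6338 -0.1337] [0.018 0.047] long 21.7 z 0.047 90
cap [ 0.6514 -0.2717] [0.035 0.057] long 127.6 z 0.046 204
block [ 0.528  -0.2622] [0.04 0.04] long 6.3 z 0.047 179
slug [ 0.4294 -0.2651] [0.032 0.033] long 90.6 z 0.050 117
11.0667
```

View pics/w4.png

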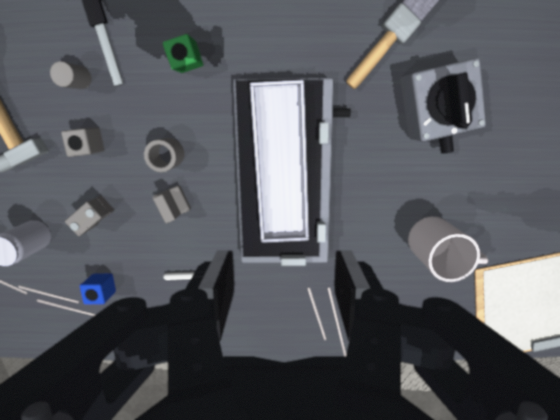

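The view shows the plate with corners about (234,78), (331,78), (327,262) and (242,262). The side stops are at (323,132) and (321,233), the end stop at (292,262), and the tray spans (251–308, 80–240). So plate +x points down in the image, which is world +x.

```bash
cat >> h.py <<'E'
def tray(f,verbose=True):
    P=cloud(f); hsv=cv2.cvtColor(f["image"],cv2.COLOR_RGB2HSV)
    z=P[...,2]; reg=(P[...,0]>.40)&(P[...,0]<.78)&(P[...,1]>-.04)&(P[...,1]<.19)
    # rim of the tray: height 0.052
    m=(reg&(z>0.047)&(z<0.06)&(hsv[...,2]>120)).astype(np.uint8)
    m=cv2.morphologyEx(m,cv2.MORPH_CLOSE,np.ones((3,3)))
    n,l,st,ce=cv2.connectedComponentsWithStats(m); i=1+np.argmax(st[1:,2]*st[1:,3]); v,u=np.nonzero(l==i)
    X=onplane(f,np.c_[u,v],0.052)[:,:2].astype(np.float32); r=cv2.minAreaRect(X)
    a=r[2] if r[1][0]>r[1][1] else r[2]-90
    if verbose: print("tray",np.round(r[0],4),np.round(sorted(r[1]),4),"yaw",round(a,2))
    return np.array(r[0]),a,sorted(r[1])
def plate(f):
    P=cloud(f); z=P[...,2]; reg=(P[...,0]>.40)&(P[...,0]<.78)&(P[...,1]>-.04)&(P[...,1]<.19)
    m=cv2.morphologyEx((reg&(z>0.022)&(z<0.065)).astype(np.uint8),cv2.MORPH_OPEN,np.ones((21,21)))
    v,u=np.nonzero(m); X=P[v,u][:,:2].astype(np.float32); r=cv2.minAreaRect(X)
    a=r[2] if r[1][0]>r[1][1] else r[2]-90
    c=np.array(r[0]); R=np.array([[np.cos(D(a)),-np.sin(D(a))],[np.sin(D(a)),np.cos(D(a))]])
    print("plate",np.round(c,4),np.round(sorted(r[1]),4),"yaw",round(a,2),"corner",np.round(c+R@[.135,.055],4),"home",np.round(c+R@[.013,.017],4))
    return c,a,R
E
python3 - <<'E'
from h import *
for n in ("w4","top0"):
    f=np.load(n+".npz"); tray(f); plate(f); locate(f)
f=np.load("w4.npz")
X=onplane(f,[(234,78),(331,78),(327,262),(242,262)],0.03); print(X[:,:2].round(4))
X=onplane(f,[(250,82),(304,80),(308,239),(262,242)],0.052); print(X[:,:2].round(4))
X=onplane(f,[(318,123),(317,224),(281,259),(305,259)],0.045); print("stops",X[:,:2].round(4))
E
```

```text
tray [0.566  0.0528] [0.0762 0.2435] yaw 2.57
plate [0.587  0.0567] [0.1497 0.2955] yaw 1.12 corner [0.7209 0.1144] home [0.5996 0.074 ]
sleeve [ 0.5504 -0.1311] [0.049 0.05 ] long 131.8 z 0.048 474
tee [ 0.6337 -0.1332] [0.021 0.046] long 22.6 z 0.048 355
cap [ 0.6518 -0.2708] [0.035 0.061] long 126.6 z 0.046 707
block [ 0.5289 -0.2614] [0.04  0.043] long 94.3 z 0.046 683
slug [ 0.4295 -0.2646] [0.035 0.038] long 81.3 z 0.050 529
tray [0.5659 0.0534] [0.0746 0.2438] yaw 2.29
plate [0.5855 0.059 ] [0.1482 0.2964] yaw 1.1 corner [0.7195 0.1166] home [0.5982 0.0762]
sleeve [ 0.5492 -0.1317] [0.045 0.049] long 0.7 z 0.048 111
tee [ 0.6338 -0.1337] [0.018 0.047] long 21.7 z 0.047 90
cap [ 0.6514 -0.2717] [0.035 0.057] long 127.6 z 0.046 204
block [ 0.528  -0.2622] [0.04 0.04] long 6.3 z 0.047 179
slug [ 0.4294 -0.2651] [0.032 0.033] long 90.6 z 0.050 117
[[ 0.4378 -0.0157]
 [ 0.4382  0.129 ]
 [ 0.7371  0.1326]
 [ 0.7367 -0.0145]]
[[0.4457 0.0102]
 [0.4432 0.0875]
 [0.6858 0.0972]
 [0.6909 0.0225]]
stops [[0.5035 0.1096]
 [0.6626 0.1119]
 [0.7243 0.0532]
 [0.7244 0.0934]]
```

Both views agree within about 2 mm, and the sizes match the ones given. I'll load from the far end: cap, tee, sleeve, block, slug. The jaws will close across the tray with the fingertips above its walls.

```bash
cat >> h.py <<'E'
SLOT={"cap":.096,"tee":.051,"sleeve":-.002,"block":-.052,"slug":-.095}
OPEN={"cap":.95,"tee":.5,"sleeve":.85,"block":.75,"slug":.7}
W={"cap":.056,"tee":.018,"sleeve":.05,"block":.04,"slug":.036}
def near180(a,mod):  # deg, equivalent angle nearest 180
    return a+mod*np.round((180-a)/mod)
def look():
    over(0.56,0.06,0.42,np.pi); return cam("wrist")
def pick_place(k):
    f=look(); o=locate(f,{k:EXP[k]},rad=0.09)
    if k not in o: print("NOT FOUND"); return False
    tc,ta,_=tray(f); c,_,a=o[k]
    a=EXPA.get(k,None) and a
    yaw=180 if a is None else near180(a-90 if k=="cap" else a, 90 if k=="block" else 180)
    zg=0.033 if W[k]<.045 else 0.031
    over(c[0],c[1],0.15,D(yaw)); robot.grip(OPEN[k])
    if robot.move_straight([c[0],c[1],zg],vel=0.12,contact_N=15): print("hit",robot.sense()["tcp_pos"]); return False
    robot.grip(0.0,60); s=robot.sense(); print("grip",s["opening"]*.085,s["gripper_force"])
    robot.move_straight([c[0],c[1],0.15],vel=0.15); s=robot.sense(); print("lift",round(s["opening"]*.085,4),s["gripper_force"])
    if s["opening"]*.085<W[k]-.008: print("LOST"); return False
    d=np.array([np.cos(D(ta)),np.sin(D(ta))]); p=tc+d*SLOT[k]
    robot.move_straight([p[0],p[1],0.15],vel=0.22,attitude=[np.pi,0,D(ta+180)])
    s=robot.sense(); print("carried",round(s["opening"]*.085,4),s["gripper_force"])
    if s["opening"]*.085<W[k]-.008: print("LOST in carry"); return False
    robot.move_straight([p[0],p[1],0.034+zg+.012],vel=0.15)
    h=robot.move_straight([p[0],p[1],0.034+zg-.001],vel=0.03,contact_N=6); print("down",h,robot.sense()["tcp_pos"],p)
    robot.grip(min(1,W[k]/.085+.16)); robot.move_straight([p[0],p[1],0.16],vel=0.15)
    print(k,"done t",robot.sense()["t"]); return True
EXPA={"cap":1,"tee":1,"block":1}
E
python3 - <<'E'
from h import *
pick_place("cap")
f=look(); tray(f); save(f,"w5.png",(0,290,40,360),2)
E
```

```text
cap [ 0.652  -0.2709] [0.035 0.061] long 126.2 z 0.046 707
tray [0.566  0.0529] [0.0761 0.2435] yaw 2.58
grip 0.054377839044309796 66.11437797546387
lift 0.0543 65.36383509635925
carried 0.0544 70.94857335090637
down True [0.66259314 0.05730514 0.06661449] [0.66189127 0.05717597]
cap done t 19.6083
tray [0.5656 0.0529] [0.0761 0.2427] yaw 2.59
```

View pics/w5.png

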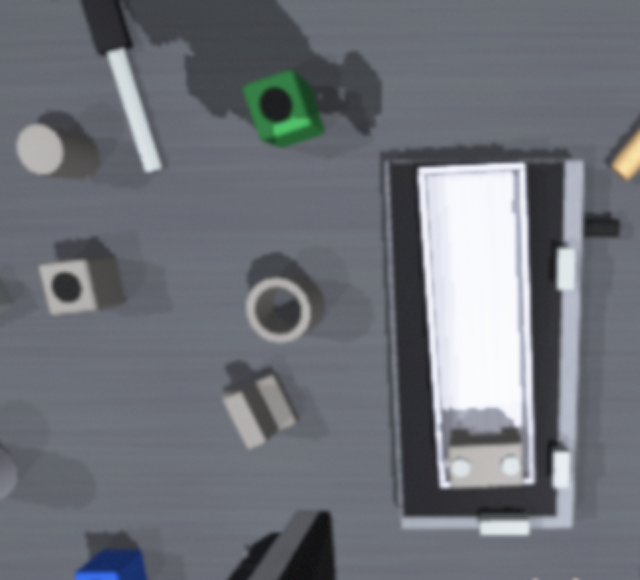

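The cap stands square at the far end of the tray, around crop (485,460). I'll carry on with the other four and measure each one after placing it.

```bash
cat >> h.py <<'E'
HT={"cap":.046,"tee":.048,"sleeve":.048,"block":.046,"slug":.05}
def intray(f,names):
    tc,ta,_=tray(f); R=np.array([[np.cos(D(ta)),-np.sin(D(ta))],[np.sin(D(ta)),np.cos(D(ta))]])
    e={k:(*(tc+R@[SLOT[k],0]),HT[k]) for k in names}
    o=locate(f,e,rad=0.04,base=.034)
    for k in o: print("   in tray",k,np.round(R.T@(o[k][0]-tc),4))
    return o
E
python3 - <<'E'
from h import *
L=["cap"]
for k in ("tee","sleeve"):
    if not pick_place(k): break
    L.append(k)
f=look(); np.savez("w6.npz",**f); intray(f,L)
E
```

```text
tee [ 0.6337 -0.1331] [0.021 0.047] long 21.4 z 0.048 357
tray [0.566  0.0529] [0.0761 0.2434] yaw 2.59
grip 0.016594362309398664 60.7013726234436
lift 0.0167 59.80375349521637
carried 0.0168 59.78521227836609
down True [0.61761645 0.05534054 0.06815878] [0.61694498 0.05518762]
tee done t 28.2167
sleeve [ 0.5484 -0.0988] [0.049 0.051] long 89.6 z 0.048 477
tray [0.566  0.0529] [0.0761 0.2434] yaw 2.59
grip 0.04752736141002523 62.74340191623196
lift 0.0474 62.05282973125577
carried 0.0478 62.052188641391695
down True [0.56441868 0.05289305 0.06612034] [0.5640081  0.05279681]
sleeve done t 36.375
tray [0.566  0.0529] [0.0761 0.2432] yaw 2.59
cap [0.6502 0.0569] [0.055 0.056] long 92.6 z 0.081 944
tee [0.627  0.0623] [0.05  0.064] long 162.6 z 0.081 630
sleeve [0.5625 0.0526] [0.047 0.05 ] long 0.5 z 0.082 474
   in tray cap [0.0844 0.0002]
   in tray tee [0.0614 0.0067]
   in tray sleeve [-0.0035 -0.0001]
```

```bash
python3 - <<'E'
from h import *
for k in ("block","slug"):
    if not pick_place(k): break
f=look(); np.savez("w7.npz",**f); tray(f); save(f,"w7.png",(60,270,150,430),2.8)
E
```

```text
block [ 0.5294 -0.2613] [0.041 0.043] long 93.8 z 0.046 684
tray [0.566  0.0529] [0.0761 0.2434] yaw 2.6
grip 0.038473581330646676 62.124173641204834
lift 0.0389 61.11973285675049
carried 0.0387 61.11695408821106
down True [0.51457244 0.05066894 0.06823422] [0.51407187 0.05051947]
block done t 45.5833
slug [ 0.4297 -0.2641] [0.036 0.037] long 48.3 z 0.050 527
tray [0.566  0.0529] [0.0761 0.2434] yaw 2.59
grip 0.034153339181527104 59.380733370780945
lift 0.0344 59.81636703014374
carried 0.0343 59.82607126235962
down True [0.47158243 0.04875204 0.06806104] [0.47114625 0.04856259]
slug done t 54.6167
tray [0.566  0.0529] [0.0761 0.2434] yaw 2.59
```

View pics/w7.png

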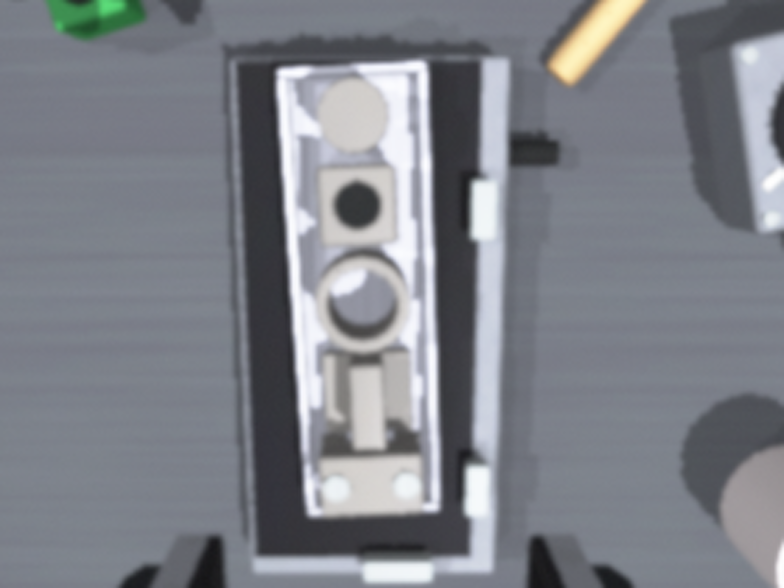

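All five stand upright in one row: slug, block, sleeve, tee, cap. Next I'll push the tray against the side stops, then against the end stop, with shut fingers held low on the tray wall.

```bash
cat >> h.py <<'E'
PA=1.1; px=np.array([np.cos(D(PA)),np.sin(D(PA))]); py=np.array([-px[1],px[0]])
ZP=0.048
def push(p0,d,dist,yaw,N=16):
    over(p0[0],p0[1],0.16,D(yaw)); robot.grip(0.0,20)
    if robot.move_straight([*p0,ZP],vel=0.1,contact_N=8): print("hit going down",robot.sense()["tcp_pos"]); robot.move_straight([*p0,0.16]); return
    p1=np.array(p0)+d*dist
    h=robot.move_straight([*p1,ZP],vel=0.03,contact_N=N); s=robot.sense(); print("push",h,s["tcp_pos"],s["wrist_force"])
    b=s["tcp_pos"][:2]-d*0.012; robot.move_straight([*b,ZP],vel=0.08); robot.move_straight([*b,0.16],vel=0.15)
E
python3 - <<'E'
from h import *
print(robot.inverse_kinematics([.43,.07,ZP],[np.pi,0,np.pi]) is not None, robot.inverse_kinematics([.58,-.03,ZP],[np.pi,0,D(90)]),robot.inverse_kinematics([.58,-.03,ZP],[np.pi,0,D(270)]))
push([.598,-.025],py,.062,90 if robot.inverse_kinematics([.58,-.03,ZP],[np.pi,0,D(90)]) is not None else 270)
f=look(); tray(f)
E
```

```text
True [-0.46881144  0.6286838   0.61323816  1.94939525 -0.53294264  0.72903604
  0.46310543] [ 0.56180095  0.70533707 -0.80851858  1.88809344  0.67674386  0.84611469
  2.54090808]
push True [0.59463317 0.02119975 0.04764165] [-0.15543515  0.48709514  0.54045547]
tray [0.5643 0.0698] [0.0772 0.2453] yaw 2.69
```

```bash
python3 - <<'E'
from h import *
push([.535,-.015],py,.062,90,N=22)
f=look(); np.savez("w8.npz",**f); tray(f); plate(f)
push([.427,.072],px,.06,180,N=22)
f=look(); np.savez("w9.npz",**f); tray(f); print(robot.sense()["t"]); save(f,"w9.png",(60,270,150,430),2.8)
E
```

```text
push True [0.53310861 0.02486954 0.04780296] [ 0.28355348 -1.02375311  0.61087204]
tray [0.5639 0.0792] [0.0869 0.2421] yaw -0.01
plate [0.5835 0.0571] [0.1492 0.2836] yaw -0.24 corner [0.7188 0.1115] home [0.5966 0.074 ]
push True [0.46742235 0.07233167 0.04635826] [ 0.17220123  0.27771347 -0.02257358]
tray [0.6002 0.0784] [0.0848 0.2416] yaw 0.06
75.4167
```

View pics/w9.png

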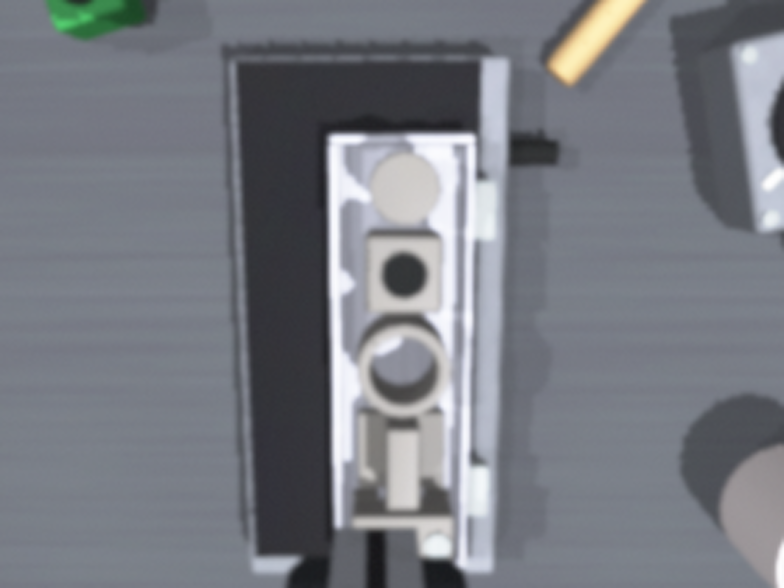

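The tray looks close to both side stops, but the shut fingers hide its far end. I'll repeat both pushes a bit more firmly, then look with the gripper open.

```bash
python3 - <<'E'
from h import *
push([.600,0.000],py,.045,90,N=28)
push([.452,.073],px,.035,180,N=28)
robot.grip(1.0)
over(0.66,0.06,0.40,np.pi); f=cam("wrist"); np.savez("w10.npz",**f); print(robot.sense()["t"]); save(f,"w10.png",(20,260,140,460),2.5)
E
```

```text
push True [0.59903229 0.02517839 0.04793952] [ 0.43085551 -0.27400112  0.67458905]
push True [0.46738341 0.07326128 0.04591555] [-0.49025456  0.68842838 -0.34461539]
86.9667
```

View pics/w10.png

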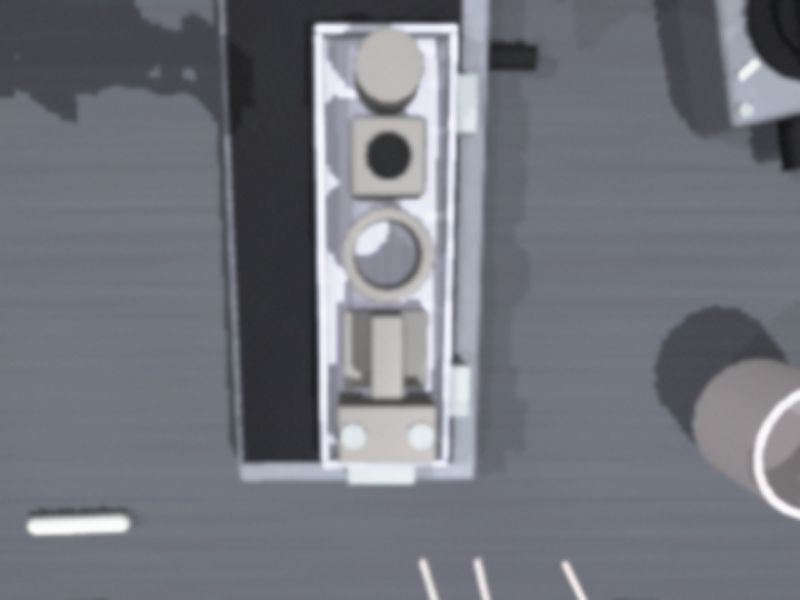

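The tray is flush against the side stops at crop (465,100) and (459,388) and the end stop at (381,473). The repeat pushes stopped at the same places as before, and all castings stand upright. Now the power cycle.

```bash
python3 - <<'E'
from h import *
over(HC[0],HC[1],0.25,D(OFF+180))
turn(OFF,ON); t=robot.sense()["t"]; robot.sleep(3.0)
f=cam("scene"); np.savez("s2.npz",**f)
p=robot.sense()["tcp_pos"]
for a in np.linspace(ON,OFF+3,7)[1:]: robot.goto([HC[0],HC[1],p[2]],[np.pi,0,D(a+180)])
s=robot.sense(); print(np.degrees(s["tcp_rot"]),s["torque"],s["opening"],t,s["t"])
release(); robot.grip(1.0)
over(0.43,0.298,0.30,D(138)); f=cam("wrist")
m,B=bar(f); mu=B.mean(0); w,V=np.linalg.eigh(np.cov((B-mu).T)); print(mu,np.degrees(np.arctan2(V[1,1],V[0,1])))
g=look(); a=np.hstack([cv2.resize(f["image"][110:290,200:420],(400,327)),cv2.resize(g["image"][60:270,220:340],(229,400))[:327]])
cv2.imwrite("pics/end.png",a[...,::-1]); print(robot.sense()["t"])
E
```

```text
contact False
open 0.17281644085760758
turned [-1.79928729e+02  1.09026230e-01  1.32069147e+02] [ 1.27789708 -6.47198921  2.86793732] [-1.04944363 -0.21186048  0.58004407] 0.1765755126476023
[ 1.79939143e+02 -5.14347787e-02 -1.63062358e+02] [-1.10723459 -0.16767042 -1.40148851] 0.17385713053868082 92.275 96.9583
[0.46795898 0.3015477 ] -166.52090217444547
100.9167
```

View pics/end.png

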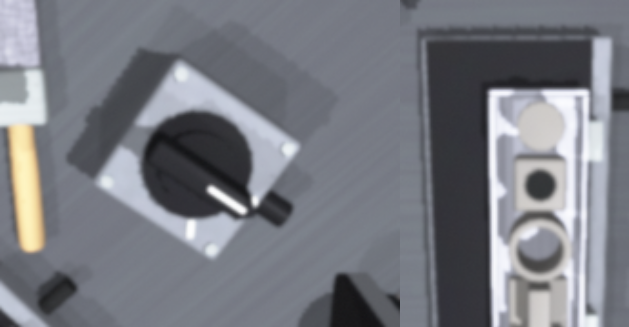

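The handle is back at the white dot (left panel, about (240,205)). The tray is still on its stops with the castings upright, and the gripper is clear of everything.

```bash
python3 -c "
from h import *
print(robot.close_job())"
```

```text
the job is handed in; nothing more can be done
None
```

I handed the job in at about 101 s of the 210 s limit; no verdict came back. The handle is off, all five castings (there was no boss) stand upright in the tray, which is home on its stops, and the handle was held fully on for just over 3 s before being turned off.

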